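# Load the dish scanner and start a scan

### The job

Pick up the dish drawer with its Petri dish, keep it level, slide it under the scanner's rail lips and fully home so that its front panel closes flush against the hood, and let go. Then press the small lamp key all the way down and, after it, the large scan key, one at a time and only with the drawer home. The dish must stay between its pins; leave the other things on the bench alone.

Things in the scene. Friction and masses are not known exactly. Their poses are not given: they have to be found in the camera images.
- scanner: Dish scanner, fixed: a low white hood 125 deep (x), 160 wide (y), top at z 95 mm, on a grey base. Origin: at bench level (z 0) under the middle of the hood's front face; +x runs level into the slot, +y is to the left for someone facing the slot, z up. Slot 116 mm wide, floor at z 12, roof at z 45 mm; the floor goes on as an open ledge to x -70 mm.
- rail_mouth (a point): Mouth of the rails: mid-width on the slot's floor at scanner (-50, 0, 12) mm, same axes. Aluminium rails run along both sides, 116 mm between their webs; inward lips, 100 mm apart, undersides 11 and tops 15 mm above this floor, from inside the hood out to scanner x -36 mm, then upturned and flared lead-ins to x -62 mm. The drawer's plate enters only from the front, under the lips.
- drawer: Loose dish drawer, 0.3 kg: aluminium plate 110 wide (y), 5 thick, x -5 to 105 mm, with an upright white front panel at x -5 to 0 mm (136 wide from z 21 to 73 mm, 92 wide below, to pass between the lips). Origin: underside of the plate, mid-width, at the panel's rear face; +x is the way in, z up. Fully home, panel against hood, its frame is the scanner's raised 12 mm.
- drawer_grip (a point): Middle of the drawer's grip, the place to take hold: an upright black fin in front of the panel, 16 mm thick (y), 60 long (x -64 to -4 mm), from z 37 to 67 mm. This point is at drawer (-40, 0, 52) mm; the axes are the drawer's.
- dish: Loose open Petri dish with pale agar, 90 mm across, 14 mm high, on the drawer's plate between four steel pins of 6 mm height (about 2 mm play). Origin: centre of its underside, at drawer (52, 0, 5) mm when in place.
- lamp_key_top (a point): Top of the small lamp key: a white round key 22 mm across, on top of the hood near its front edge, on the left for someone facing the slot (scanner +y). At rest its top is 107 mm above the bench. It is pressed straight down.
- scan_key_top (a point): Top of the large scan key: a white round key 38 mm across beside the lamp key, on the right (scanner -y). At rest its top is 107 mm above the bench. It is pressed straight down.
- lamp_key (a joint): Travel of the lamp key in m: 0 up, 0.005 fully down; a spring (1.5 N to start, 4 N fully down) returns it.
- scan_key (a joint): Travel of the scan key in m: 0 up, 0.005 fully down; spring as the lamp key's.
- amber_bottle: Bystander: amber bottle, 66 mm across, 135 high. Origin: centre of its underside.
- tip_box: Bystander: blue pipette tip box with clear lid, 84x122x86 mm. Origin: centre of its underside.
- slide_box: Bystander: flat dark blue slide box, 102x175x40 mm. Origin: centre of its underside.
There are look-alikes about, which are no part of the job. Leave any pink or red look-alike of the dish alone.

How it is judged:
By the outcome, as a careful person would: the job done as asked, in the order asked, and still so for the second after the job is handed in, with the robot touching nothing.
It also fails if it takes over 50 s, if anything falls off the work surface, if the arm or the gripper's body presses on something with over 40 N, if the wrist force passes 120 N, or if a joint passes its speed limit or range.

### The arm

A 6-joint arm with a two-finger parallel gripper is mounted at the origin on the work surface; the furniture and walls round the work are solid. World frame = base frame: x ahead of the robot, y to its left, z up, the work surface at z = 0. Lengths are in mm, angles in rad, forces in N, time in s.
With the tool pointing down it reaches from about 275 to 850 mm from the base axis. Payload 19 kg.
Tool frame: the origin (TCP) lies at the very end of the fingers, on their centre line; the grasp point (between the pads) lies 19 mm behind it; z points along the fingers, y is the line along which they close (so a half turn about z gives the same grasp; the last joint's range is limited). The gripper opens to 85 mm and grips with 20 to 120 N. Pads are 22 mm wide; open, the fingers measure 114 mm over their backs; the gripper's body (76 mm by 85 mm) begins 54 mm behind the grasp point. The pads swing forward as they close: fully open they stand 13 mm farther back than shut.
Start: joints at [1.043, 0.15, 1.437, -0, 1.554, -0.134], TCP at [220.627, 530.953, 208.967] pointing down, gripper open.
Joint ranges: [-2.8, 2.8], [-0.68, 2.1], [0.12, 2.68], [-1.39, 4.53], [0.16, 2.79], [-2.81, 2.81]. Speed limits (rad/s): [1.89, 1.89, 2.22, 3.01, 3.01, 3.01].

### API

Orientations are given as a unit quaternion [w, x, y, z].
In Python, from rig import ctrl, capture, get_calibration gives the robot as it stands.
- The arm moves only by the tool send_rows, never from a script. Its argument "targets" is a list of rows, each an object with "linear": the shift along the tool's x, y, z in m, a list of three; "spin": the turn about the tool's z in rad. In form: [{"linear": [dx, dy, dz], "spin": spin}, ...]. A call has 1 to 20 rows; each row is the pose to reach, as a shift and turn from the pose commanded when the call began, along the tool's axes at that moment; what a row does not reach only later rows make up. A row lasts 1/10 s, in which the tool goes at most 50 mm and 8.59 degrees, less where a joint would pass 70% of its speed; a pose out of reach is approached as far as the arm can. A call with a gripper value outside its range is refused whole. "claw" is the finger opening in m, from 0 to 0.0854, set as the call begins (left out, the last holds). The fingers move at their own pace and stop on an object; "squeeze" is the grip in N (left out, the last holds). Time passes only in rows, so rows that repeat a pose let the fingers close. It gives the time, the measured TCP pose, the force, the opening and the grip force at its end, in the units of the state.
- ctrl.read_state(): the state, without advancing time (a new reading comes with each control period).
- capture(name): name is "scene" or "side" or "wrist"; returns the picture (400x640x3 uint8, red, green, blue); there is no depth.
- get_calibration(name): a dict with "fx", "fy", "cx", "cy" (pixels), "xyz" and "orientation" of the camera in the world; the wrist camera has in their place "mount" (4x4, takes a point from camera to tool coordinates, whose origin is the TCP and whose axes are the flange's). Camera axes: x right, y up, looking along -z (the intrinsics and any distortion apply to the point x, -y, -z); pixel columns grow to the right and rows downward; lengths in mm; the calibration is good to about 2 mm. A picture is of the moment at which its call begins: read the wrist's pose just before it. get_calibration takes no time and is no camera call.
- ctrl.sign_off(): hands the job in; it is judged then, once.
The state is a dict: "t": time; "joint_positions": joint angles; "joint_vel": joint speeds; "effort": joint torques, N m; "position": TCP position; "eef_rot": TCP orientation; "force": force on the tool from outside, world axes, zero at the start; "ft_torque": the same for the moment, N m; "opening": finger opening in mm; "gripper_force": force on a finger pad.
Only numpy, scipy, OpenCV 4.12 (cv2) and the standard library are available. Lean on these libraries where they do the work, as an engineer would, in place of code of your own. Each camera call takes 0.05 s, during which the arm holds its last target. There are 200 camera calls.

## Working session

There is one attempt and no reset: what is moved stays moved. The work goes in short steps, Python scripts to look and compute and a tool call to move; the robot and the scene stay as the last step left them, time stands still between calls to the robot, and variables do not carry over. Pictures are saved under pics/ and viewed, at most 10 in all, crops included, and the job is handed in when it is done.

Besides the shell and the picture viewer there is one more tool, called after "Emit:" as name(argument=value, ...) on one line, values as JSON. send_rows: Moves the arm, as the interface text tells. Its arguments: {"type":"object","properties":{"targets":{"type":"array"},"claw":{"type":"number"},"squeeze":{"type":"number"}},"required":["targets"]}

```bash
mkdir -p pics
python3 - <<'E'
from rig import ctrl,capture,get_calibration
import cv2
print(ctrl.read_state())
for n in("scene","side","wrist"):
    print(n,get_calibration(n)); cv2.imwrite(f"pics/{n}0.png",capture(n)[:,:,::-1])
E
```

```text
{'t': 0.0, 'joint_positions': array([ 1.04300445e+00,  1.50978682e-01,  1.43803592e+00,  2.79926356e-06,
        1.55380733e+00, -1.34015869e-01]), 'joint_vel': array([-0.00080402,  0.00169481,  0.00092744,  0.0007824 ,  0.0022064 ,
        0.0001248 ]), 'effort': array([-9.29051703e-05, -7.13029861e+01, -5.70891702e+01, -6.27164445e-05,
        8.48469848e-03,  6.93625637e-07]), 'position': array([220.49854408, 530.73878608, 208.37721523]), 'eef_rot': array([-2.01018908e-04,  1.95618396e-01,  9.80679899e-01, -5.80840853e-04]), 'force': array([0.27099853, 0.29781392, 0.70453404]), 'ft_torque': array([ 0.05269142, -0.02298881, -0.0088878 ]), 'gripper_force': 0.0, 'opening': 85.60194627597082}
scene {'fx': 461.3184747113908, 'fy': 461.3184747113908, 'cx': 316.4407397890109, 'cy': 192.2785970968135, 'xyz': array([-343.94862982, -742.18037877, 1165.45166576]), 'orientation': array([ 0.84135474,  0.36314439, -0.147879  , -0.37199484])}
side {'fx': 512.617324634013, 'fy': 512.617324634013, 'cx': 321.4008300214006, 'cy': 209.06980226339434, 'xyz': array([ 408.30133459, 1713.05122802,  754.18625027]), 'orientation': array([-0.02141983, -0.00595289,  0.56507883,  0.82473733])}
wrist {'fx': 285.83434716453917, 'fy': 285.83434716453917, 'cx': 318.37700530043566, 'cy': 194.60675743650245, 'mount': array([[ 4.77055754e-04,  9.59117003e-01,  2.83009445e-01,
         7.13919930e+01],
       [ 9.99999886e-01, -4.48995889e-04, -1.64009042e-04,
        -6.99449130e-01],
       [-3.02337833e-05,  2.83009491e-01, -9.59117108e-01,
        -1.64581389e+02],
       [ 0.00000000e+00,  0.00000000e+00,  0.00000000e+00,
         1.00000000e+00]])}
```

View pics/scene0.png

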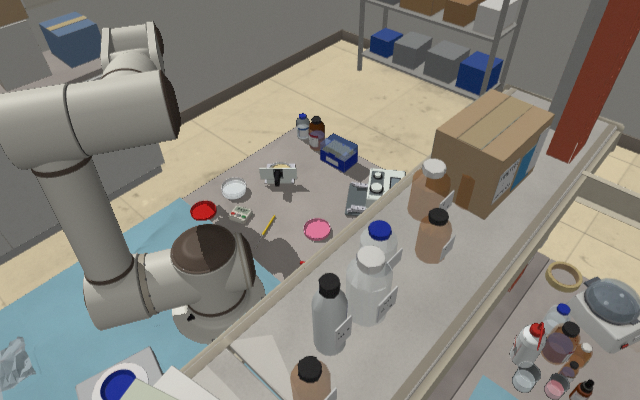

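View pics/side0.png

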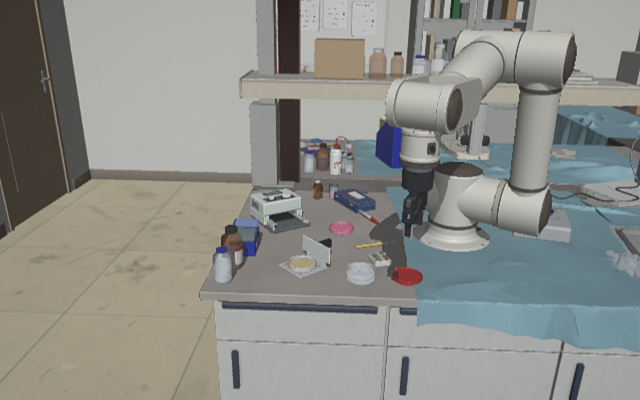

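Scene view: the drawer with its white panel and black fin is at about (278,175) and the scanner at (378,190). Side view: drawer at (308,258), scanner at (280,208). The look-alikes are the clear dish at scene (233,188), the red lid (203,211) and the pink dish (317,230). The drawer I want is the plate with panel and pins holding the pale agar dish, so I'll check that in a close crop.

Run:
```python
import cv2,numpy as np
a=cv2.imread("pics/scene0.png")[140:225,250:410]; b=cv2.imread("pics/side0.png")[180:285,240:350]
a=cv2.resize(a,None,fx=4.6,fy=4.6,interpolation=cv2.INTER_CUBIC)
b=cv2.resize(b,None,fx=5.7,fy=5.7,interpolation=cv2.INTER_CUBIC)
cv2.imwrite("pics/ca.png",a);cv2.imwrite("pics/cb.png",b)
```

```text
(no output)
```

View pics/ca.png

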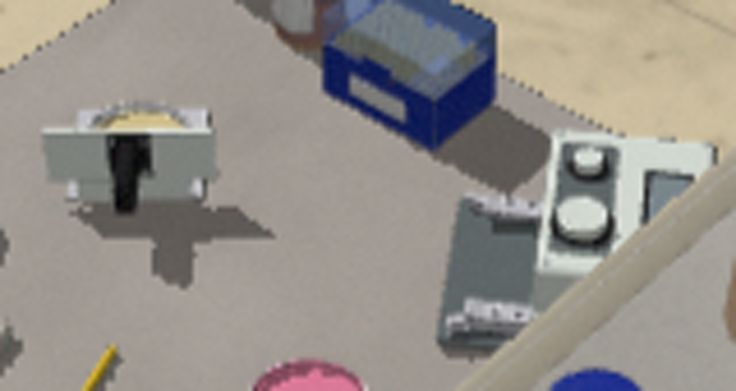

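View pics/cb.png

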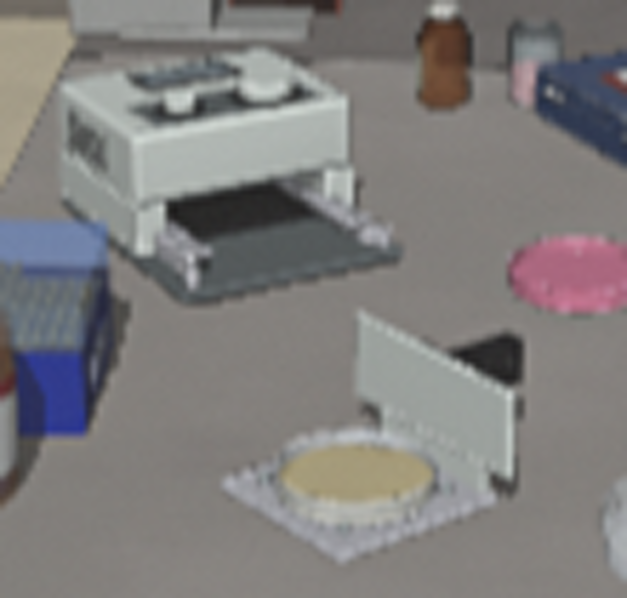

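The crops confirm it: the drawer has a white panel, fin and pale agar dish, and the scanner has its small key on +y and its large key on -y. Next I'll fit both poses.

```bash
cat > h.py <<'E'
import numpy as np, cv2
from rig import ctrl,capture,get_calibration
from scipy.optimize import least_squares
from scipy.spatial.transform import Rotation as R
def q2R(q): return R.from_quat(np.r_[q[1:],q[0]]).as_matrix()
def cam(n,st=None):
    c=get_calibration(n)
    if n!="wrist": M=np.eye(4);M[:3,:3]=q2R(c["orientation"]);M[:3,3]=c["xyz"]
    else:
        T=np.eye(4);T[:3,:3]=q2R(st["eef_rot"]);T[:3,3]=st["position"];M=T@c["mount"]
    return c,M
def proj(P,cm):
    c,M=cm; p=(np.atleast_2d(P)-M[:3,3])@M[:3,:3]
    return np.c_[c["cx"]+c["fx"]*p[:,0]/-p[:,2], c["cy"]-c["fy"]*p[:,1]/-p[:,2]]
def place(p,L,z0=0):
    c,s=np.cos(p[2]),np.sin(p[2]); L=np.atleast_2d(L).astype(float)
    return np.c_[p[0]+c*L[:,0]-s*L[:,1],p[1]+s*L[:,0]+c*L[:,1],L[:,2]+z0]
def fit(obs,p0,z0=0):
    # obs: list of (cam, local pts, pixels)
    f=lambda p:np.concatenate([(proj(place(p,L,z0),cm)-px).ravel() for cm,L,px in obs])
    r=least_squares(f,p0,loss="soft_l1"); return r.x,f(r.x).reshape(-1,2)
E
python3 - <<'E'
from h import *
sc,sd=cam("scene"),cam("side")
A=lambda x:(np.array(x)+.5)/4.6-.5+[250,140]
B=lambda x:(np.array(x)+.5)/5.7-.5+[240,180]
def best(o):
    return min((fit(o,[x,y,t]) for x in(400,) for y in(300,) for t in np.arange(-3,3.2,.8)),key=lambda r:(r[1]**2).sum())
np.set_printoptions(precision=2,suppress=True)
d=best([(sc,[(-5,68,73),(-5,-68,73),(105,55,5),(105,-55,5),(-64,0,37),(-5,-68,21)],A([(42,128),(215,130),(78,110),(212,112),(124,212),(213,178)])),
 (sd,[(0,68,73),(0,-68,73),(105,-55,5),(105,55,5),(52,0,16)],B([(518,390),(360,315),(225,485),(343,560),(357,472)]))])
print(d)
s=best([(sc,[(0,80,95),(125,80,95),(0,-80,95)],A([(553,130),(717,148),(537,265)])),
 (sd,[(0,80,95),(0,-80,95),(125,80,95),(125,-80,95)],B([(133,138),(348,97),(63,85),(263,50)]))])
print(s)
# keys: triangulate on z=107
for n,cm,px in(("lamp",sc,A([588,154])),("lamp",sd,B([180,95])),("scan",sc,A([582,212])),("scan",sd,B([266,78]))):
    r=least_squares(lambda q:(proj(np.r_[q,107],cm)-px).ravel(),s[0][:2]).x
    dd=r-s[0][:2];t=s[0][2];print(n,r,"local",np.cos(t)*dd[0]+np.sin(t)*dd[1],-np.sin(t)*dd[0]+np.cos(t)*dd[1])
g=place(d[0],[-40,0,52]);print("grip",g)
st=ctrl.read_state();M=q2R(st["eef_rot"]);print(M,"\n",(g-st["position"])@M)
E
```

```text
(array([477.56, 244.26,   0.73]), array([[-0.11,  0.64],
       [-0.33,  0.08],
       [ 0.36, -0.72],
       [-0.65, -1.26],
       [ 0.21,  0.68],
       [ 0.83,  0.29],
       [-0.62,  1.36],
       [ 0.11,  0.09],
       [-0.18, -0.45],
       [ 0.12, -0.23],
       [ 0.59,  0.33]]))
(array([ 615.85,  -63.88, -271.16]), array([[ 0.28, -1.64],
       [ 0.3 , -2.43],
       [ 0.04,  0.34],
       [ 0.53,  0.38],
       [ 1.29,  0.33],
       [-1.2 , -0.4 ],
       [ 0.85, -0.76]]))
lamp [658.96 -68.94] local 28.108584355913127 33.08747316871776
lamp [661.23 -73.12] local 32.84397388068121 32.65034380027643
scan [ 605.33 -104.45] local 27.938550952925496 -31.240644617388497
scan [ 608.93 -110.91] local 35.31030367545212 -31.8195308790062
grip [[447.69 217.65  52.  ]]
[[-0.92  0.38 -0.  ]
 [ 0.38  0.92 -0.  ]
 [ 0.   -0.   -1.  ]] 
 [[-329.93 -201.91  156.7 ]]
```

View pics/wrist0.png

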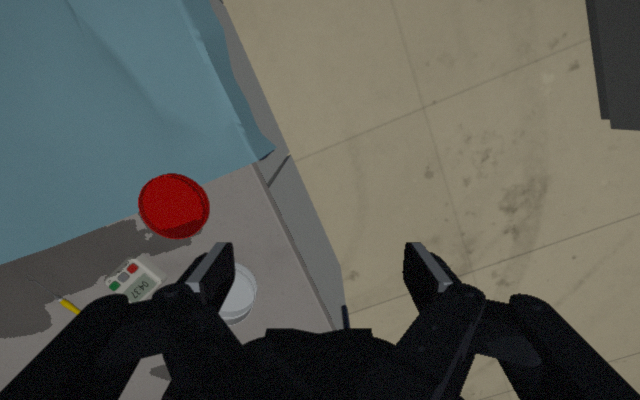

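The wrist view shows the red lid (173,205), a clear dish (237,290) and a timer near the start, with the drawer out of sight. I'll move to a clear view over the drawer.

Emit:
send_rows(targets=[{"linear": [-0.025,-0.005,-0.002],"spin": -0.08},{"linear": [-0.06,-0.012,-0.004],"spin": -0.18},{"linear": [-0.1,-0.02,-0.006],"spin": -0.3},{"linear": [-0.14,-0.027,-0.008],"spin": -0.42},{"linear": [-0.18,-0.035,-0.01],"spin": -0.54},{"linear": [-0.22,-0.043,-0.012],"spin": -0.66},{"linear": [-0.26,-0.05,-0.015],"spin": -0.78},{"linear": [-0.3,-0.058,-0.017],"spin": -0.9},{"linear": [-0.34,-0.066,-0.02],"spin": -1.0},{"linear": [-0.37,-0.072,-0.022],"spin": -1.08},{"linear": [-0.39,-0.0755,-0.022],"spin": -1.12},{"linear": [-0.39,-0.0755,-0.022],"spin": -1.12},{"linear": [-0.39,-0.0755,-0.022],"spin": -1.12}])

```text
t: 1.45
position: [551.6, 311.5, 230.5]
eef_rot: [-0.0, -0.354, 0.935, 0.0]
force: [-0.0, 0.6, 0.4]
opening: 85.4
gripper_force: 0.0
```

Run:
```python
from h import *
st=ctrl.read_state();cv2.imwrite("pics/w1.png",capture("wrist")[:,:,::-1])
np.save("w1.npy",np.r_[st["position"],st["eef_rot"]]);print(st["t"],st["position"],st["eef_rot"],st["joint_positions"])
M=q2R(st["eef_rot"]);print(M)
v=place([615.9,-63.9,-.98],[60,0,230]);print((v-st["position"])@M)
```

```text
1.45 [551.64843272 311.50624294 230.48823613] [-4.97604748e-04 -3.54480325e-01  9.35063338e-01  7.42742737e-05] [ 3.92422412e-01  2.68593484e-01  1.25286699e+00  1.78623142e-04
  1.62112247e+00 -1.90308160e+00]
[[-7.48686903e-01 -6.62923038e-01 -9.83241451e-04]
 [-6.62923186e-01  7.48687387e-01 -2.13879886e-04]
 [ 8.77926377e-04  4.91684487e-04 -9.99999494e-01]]
[[ 208.77199582 -383.11876246    0.48314927]]
```

View pics/w1.png

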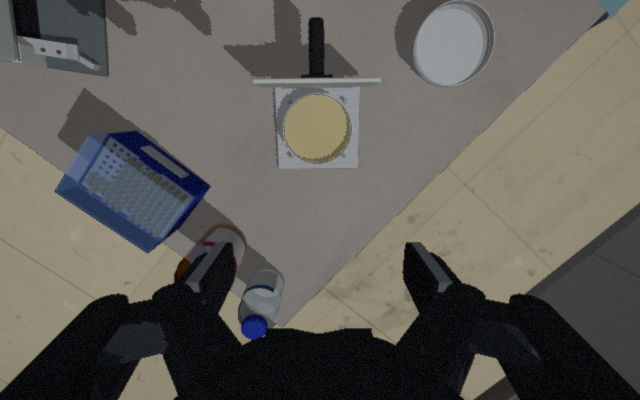

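Wrist view: plate rear corners at (279,168) and (357,168), panel ends at (254,82) and (381,80), fin end at (316,17), agar dish centred at (317,128). Next is a view of the scanner.

Emit:
send_rows(targets=[{"linear": [0.012,-0.02,0],"spin": 0.08},{"linear": [0.03,-0.05,0],"spin": 0.2},{"linear": [0.05,-0.085,0],"spin": 0.34},{"linear": [0.068,-0.12,0],"spin": 0.48},{"linear": [0.087,-0.155,0],"spin": 0.62},{"linear": [0.106,-0.19,0],"spin": 0.76},{"linear": [0.125,-0.225,0],"spin": 0.9},{"linear": [0.143,-0.26,0],"spin": 1.04},{"linear": [0.162,-0.295,0],"spin": 1.18},{"linear": [0.18,-0.33,0],"spin": 1.32},{"linear": [0.197,-0.36,0],"spin": 1.46},{"linear": [0.206,-0.377,0],"spin": 1.6},{"linear": [0.209,-0.383,0],"spin": 1.71},{"linear": [0.209,-0.383,0],"spin": 1.71},{"linear": [0.209,-0.383,0],"spin": 1.71}])

```text
t: 3.0
position: [649.7, -112.4, 231.1]
eef_rot: [-0.0, 0.471, 0.882, 0.0]
force: [0.3, 0.5, 0.4]
opening: 85.1
gripper_force: 0.0
```

Run:
```python
from h import *
st=ctrl.read_state();cv2.imwrite("pics/w2.png",capture("wrist")[:,:,::-1])
np.save("w2.npy",np.r_[st["position"],st["eef_rot"]]);print(st["t"],st["position"],st["eef_rot"],st["joint_positions"])
```

```text
3.0 [ 649.68892463 -112.4413766   231.12218091] [-5.57596275e-05  4.70528848e-01  8.82384609e-01  3.85400998e-05] [-2.88167350e-01  3.23326756e-01  1.18170297e+00  9.80735646e-05
  1.63665674e+00 -8.79177181e-01]
```

View pics/w2.png

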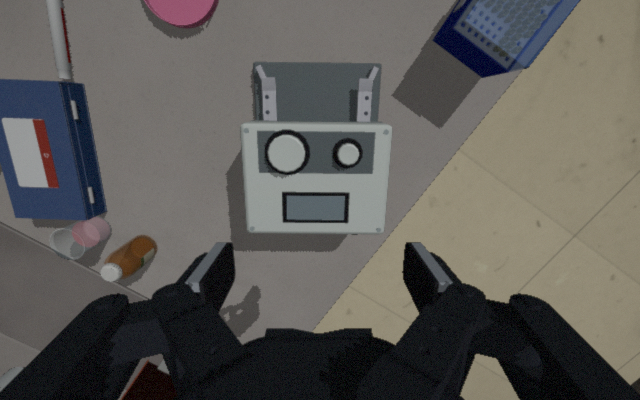

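Wrist view: hood top corners at (242,124), (391,125), (247,234) and (384,234); lamp key at (347,153); scan key at (287,152); rails entering from the top at (258,66) and (377,67).

Run:
```python
from h import *
np.set_printoptions(precision=2,suppress=True)
def L(n):
    a=np.load(n+".npy");return cv2.imread(f"pics/{n}.png",0),cam("wrist",dict(position=a[:3],eef_rot=a[3:]))
def sub(g,p): 
    return cv2.cornerSubPix(g,np.float32(p).reshape(-1,1,2),(4,4),(-1,-1),(3,50,.01)).reshape(-1,2)
g,c=L("w2")
px=sub(g,[(242,124),(391,125),(384,234),(247,234)]);print(px)
for name,p in(("raw",np.array([(242.5,123.5),(391,124.5),(384,234),(247,234)])),("sub",px)):
    s,r=fit([(c,[(0,-80,95),(0,80,95),(125,80,95),(125,-80,95)],p)],[616,-64,-.98]);print("scanner",name,s,r.tolist())
    keys=[]
    for q in((347.5,152.5),(287,152)):
        w=least_squares(lambda t:(proj(place(s,[t[0],t[1],107]),c)-q).ravel(),[30,0]).x;keys.append(w);print("key local",w,place(s,[*w,107]))
print("rail flare pred",proj(place(s,[(-62,-58,27),(-62,58,27),(-70,-58,12),(-70,58,12)]),c).tolist())
g,c=L("w1")
px=sub(g,[(278.5,168),(357.5,168)]);print(px)
P=np.vstack([px,[(254,80.5),(381,79.5),(316,17)]])
d,r=fit([(c,[(105,-55,5),(105,55,5),(-2.5,-68,73),(-2.5,68,73),(-64,0,67)],P)],[478,244,.73]);print("drawer",d,r.tolist())
print("dish",proj(place(d,[52,0,16]),c))
st=ctrl.read_state();M=q2R(st["eef_rot"]);gp=place(d,[-40,0,130]);print("grip",gp,((gp-st["position"])@M),"ang",np.arctan2(M[1,0],M[0,0]),"want",d[2]+np.pi, "release", s[2]+np.pi)
```

```text
[[240.71 125.3 ]
 [391.47 126.67]
 [384.   234.  ]
 [247.07 230.17]]
scanner raw [615.01 -65.47  -0.99] [[-4.833907213419536, -0.6574311363620495], [3.2689997378055864, -0.6856613245903844], [1.4233462731484678, 2.0746039768008018], [-1.2815244898180822, 1.3509336985582365]]
key local [27.89 31.96] [[657.06 -71.06 107.  ]]
key local [ 27.75 -29.09] [[ 606.1  -104.67  107.  ]]
scanner sub [616.27 -66.75  -0.99] [[-2.6065478740366075, -0.9302798694064904], [2.965302460079556, -0.8285129448926938], [1.2552240688033862, 3.682782991676447], [-1.3009197939776698, 6.3926630484363045]]
key local [26.03 31.7 ] [[657.06 -71.06 107.  ]]
key local [ 26.08 -29.34] [[ 606.1  -104.67  107.  ]]
rail flare pred [[268.30279010446515, 68.25717892747808], [365.7505841439027, 69.2361386922995], [270.07529480274735, 62.93955123286486], [364.1690359159199, 63.89092391648819]]
[[278.41 167.11]
 [357.19 167.15]]
drawer [478.46 244.45   0.73] [[-0.2852692518466142, 1.5131161072119994], [0.34751802427882694, 0.798759183847892], [-1.802027816204287, 0.08383157228787752], [0.6128738367286246, -0.05707520907247954], [0.31418304479024073, -1.656050660614227]]
dish [[317.46 129.63]]
grip [[448.74 217.67 130.  ]] [[386.    17.04 101.22]] ang 2.1620271309944856 want 3.875142619266982 release 2.153141919417823
```

Emit:
send_rows(targets=[{"linear": [0.02,0.001,0],"spin": -0.08},{"linear": [0.05,0.002,0],"spin": -0.2},{"linear": [0.085,0.004,0],"spin": -0.34},{"linear": [0.12,0.005,0],"spin": -0.48},{"linear": [0.155,0.007,0],"spin": -0.62},{"linear": [0.19,0.008,0],"spin": -0.76},{"linear": [0.225,0.01,0],"spin": -0.9},{"linear": [0.26,0.011,0.01],"spin": -1.04},{"linear": [0.295,0.013,0.03],"spin": -1.18},{"linear": [0.33,0.015,0.05],"spin": -1.32},{"linear": [0.36,0.016,0.07],"spin": -1.46},{"linear": [0.378,0.017,0.09],"spin": -1.6},{"linear": [0.386,0.017,0.101],"spin": -1.713},{"linear": [0.386,0.017,0.101],"spin": -1.713},{"linear": [0.386,0.017,0.101],"spin": -1.713}])

```text
t: 4.55
position: [450.1, 217.6, 130.6]
eef_rot: [0.0, -0.356, 0.934, -0.0]
force: [-0.4, -0.7, -0.4]
opening: 85.3
gripper_force: 0.0
```

Run:
```python
from h import *
np.set_printoptions(precision=3,suppress=True)
st=ctrl.read_state();M=q2R(st["eef_rot"]);d=np.array([478.46,244.45,.7335])
print(st["t"],st["position"],(place(d,[-40,0,33])-st["position"])@M,np.arctan2(M[1,0],M[0,0])%6.2832)
# scanner yaw lines
a=np.load("w2.npy");c=cam("wrist",dict(position=a[:3],eef_rot=a[3:]))
g=cv2.GaussianBlur(cv2.imread("pics/w2.png",0),(3,3),0).astype(float)
s=[615.6,-66,-.99]
for nm,row,c0,c1,x,z in(("front",124,262,375,0,95),("rear",234,260,372,125,95),("ledge",63,275,360,-70,12)):
    cols=np.arange(c0,c1);rows=[]
    for u in cols:
        gr=np.abs(np.diff(g[row-6:row+7,u]));rows.append(row-6+.5+(gr**2@np.arange(12))/(gr**2).sum())
    vx,vy,x0,y0=cv2.fitLine(np.float32(np.c_[cols,rows]),cv2.DIST_HUBER,0,.01,.01).ravel()
    q=proj(place(s,[(x,-60,z),(x,60,z)]),c)
    print(nm,"slope",vy/vx,"mid row",y0,"pred slope",(q[1,1]-q[0,1])/(q[1,0]-q[0,0]),"pred row",q[:,1].mean())
```

```text
4.55 [450.134 217.554 130.631] [[ 0.999  1.049 97.63 ]] 3.8696655906632924
front slope -0.017319605 mid row 123.43076 pred slope 0.011066220006736467 pred row 125.3711154058872
rear slope 0.00970985 mid row 232.12271 pred slope 0.01041858104827145 pred row 237.3629265498434
ledge slope 0.010504935 mid row 61.998478 pred slope 0.011422903266364871 pred row 63.697650856926245
```

Emit:
send_rows(targets=[{"linear": [0.001,0.001,0.015],"spin": -0.005},{"linear": [0.001,0.001,0.04],"spin": -0.005},{"linear": [0.001,0.001,0.065],"spin": -0.005},{"linear": [0.001,0.001,0.085],"spin": -0.005},{"linear": [0.001,0.001,0.095],"spin": -0.005},{"linear": [0.001,0.001,0.0975],"spin": -0.005},{"linear": [0.001,0.001,0.0975],"spin": -0.005}])

```text
t: 5.25
position: [449.4, 217.3, 33.2]
eef_rot: [0.0, -0.358, 0.934, -0.0]
force: [1.0, -0.0, 0.5]
opening: 85.2
gripper_force: 0.0
```

Emit:
send_rows(targets=[{"linear": [0,0,0],"spin": 0},{"linear": [0,0,0],"spin": 0},{"linear": [0,0,0],"spin": 0},{"linear": [0,0,0],"spin": 0},{"linear": [0,0,0],"spin": 0},{"linear": [0,0,0],"spin": 0},{"linear": [0,0,0],"spin": 0},{"linear": [0,0,0],"spin": 0}], claw=0.005, squeeze=90)

```text
t: 6.05
position: [448.9, 217.3, 33.0]
eef_rot: [0.0, -0.359, 0.933, -0.0]
force: [-3.5, -1.3, 8.9]
opening: 13.7
gripper_force: 88.3
```

Emit:
send_rows(targets=[{"linear": [0,0,-0.003],"spin": 0},{"linear": [0,0,-0.01],"spin": 0},{"linear": [0,0,-0.02],"spin": 0},{"linear": [0,0,-0.032],"spin": 0},{"linear": [0,0,-0.044],"spin": 0},{"linear": [0,0,-0.053],"spin": 0},{"linear": [0,0,-0.058],"spin": 0},{"linear": [0,0,-0.06],"spin": 0},{"linear": [0,0,-0.06],"spin": 0}])

```text
t: 6.95
position: [448.7, 217.3, 92.5]
eef_rot: [-0.0, -0.359, 0.933, -0.0]
force: [0.2, 0.4, -3.1]
opening: 13.4
gripper_force: 88.0
```

Run:
```python
from h import *
np.set_printoptions(precision=3,suppress=True)
st=ctrl.read_state();M=q2R(st["eef_rot"]);s=[615,-65.2,-.989]
print(st["t"],st["position"],st["force"],st["ft_torque"],st["opening"])
print((place(s,[-225,0,93])-st["position"])@M,"spin",np.arctan2(M[1,0],M[0,0])%6.2832-(s[2]+np.pi))
sd=cam("side");im=capture("side")[:,:,::-1]
# where bystander tip box etc. vs. predicted drawer outline now
d=[*(st["position"][:2]),np.arctan2(M[1,0],M[0,0])-np.pi]
o=place(d,[40,0,0])[0];d[:2]=o[:2]
p=proj(place(d,[(105,-55,5),(105,55,5),(0,68,73),(0,-68,73)],60),sd);print(p)
x=cv2.resize(im[170:290,210:350],None,fx=5,fy=5,interpolation=cv2.INTER_CUBIC)
for q in p: cv2.circle(x,tuple(((q-[210,170]+.5)*5).astype(int)),3,(0,0,255),1)
cv2.imwrite("pics/lift.png",x)
```

```text
6.95 [448.748 217.305  92.51 ] [ 0.201  0.391 -3.143] [-0.103  0.123 -0.023] 13.439518312732273
[[ 31.704 -98.717  -0.483]] spin 1.7232709149126517
[[278.336 247.091]
 [299.811 259.711]
 [330.072 231.324]
 [302.501 217.85 ]]
```

View pics/lift.png

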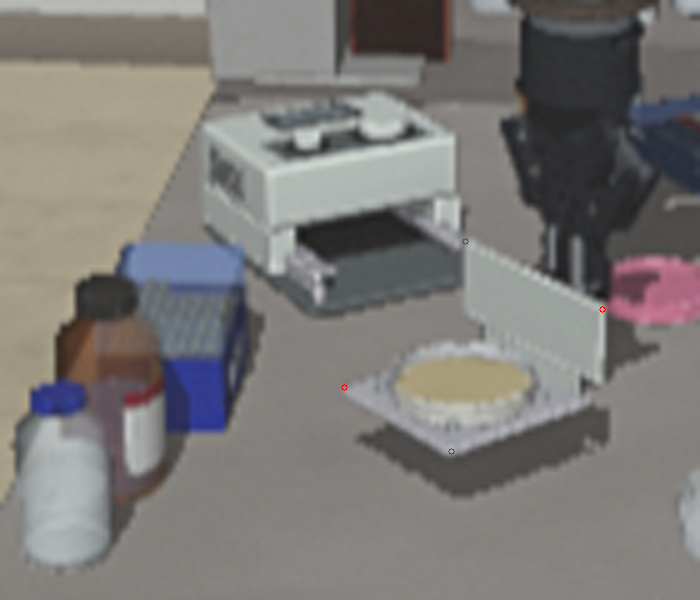

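The drawer lifts level and matches the predicted outline (red circles), with the dish between its pins. Before swinging it I'll check clearance to the tip box.

Run:
```python
from h import *
np.set_printoptions(precision=0,suppress=True)
a=np.load("w1.npy");c=cam("wrist",dict(position=a[:3],eef_rot=a[3:]))
box=np.array([least_squares(lambda t:(proj(np.r_[t,86],c)-q).ravel(),[600,100]).x for q in[(208,187),(58,188),(134,133),(150,252)]])
print(box)
hull=cv2.convexHull(np.float32(box))
g0=np.array([448.7,217.3]);g1=place([615,-65.2,-.989],[-225,0,0])[0,:2];print(g1)
for early in(0,1):
  for f in np.linspace(0,1,9):
    g=g0+(g1-g0)*f;y=.734-1.723*f
    P=place([*g,y],[(145,-55,0),(145,55,0),(145,0,0),(35,68,0)])[:,:2]
    print(f,g,y,min(-cv2.pointPolygonTest(hull,tuple(map(float,p)),True) for p in P)) if not early else None
```

```text
[[641. 225.]
 [754. 100.]
 [645. 132.]
 [754. 220.]]
[491. 123.]
0.0 [449. 217.] 0.734 68.42784191895254
0.125 [454. 205.] 0.518625 34.49208513869232
0.25 [459. 194.] 0.30324999999999996 28.748414280623916
0.375 [465. 182.] 0.08787499999999993 30.635163361854865
0.5 [470. 170.] -0.12750000000000006 21.26632844655546
0.625 [475. 158.] -0.34287500000000004 13.392529450754015
0.75 [481. 146.] -0.5582500000000001 19.715601874631403
0.875 [486. 135.] -0.773625 61.50586964511098
1.0 [491. 123.] -0.9890000000000001 77.49711705965487
```

Emit:
send_rows(targets=[{"linear": [0.003,0,0],"spin": 0.034},{"linear": [0.009,0,0],"spin": 0.103},{"linear": [0.017,0,0],"spin": 0.207},{"linear": [0.027,0,0],"spin": 0.327},{"linear": [0.035,-0.002,0],"spin": 0.448},{"linear": [0.042,-0.004,0],"spin": 0.569},{"linear": [0.048,-0.008,0],"spin": 0.689},{"linear": [0.052,-0.0135,0],"spin": 0.81},{"linear": [0.054,-0.0205,0],"spin": 0.93},{"linear": [0.054,-0.029,0],"spin": 1.051},{"linear": [0.053,-0.039,0],"spin": 1.172},{"linear": [0.05,-0.051,0],"spin": 1.292},{"linear": [0.046,-0.063,0],"spin": 1.413},{"linear": [0.0415,-0.075,0],"spin": 1.516},{"linear": [0.0375,-0.0845,0],"spin": 1.602},{"linear": [0.034,-0.0925,0],"spin": 1.671},{"linear": [0.032,-0.0987,0],"spin": 1.723},{"linear": [0.032,-0.0987,0],"spin": 1.723},{"linear": [0.032,-0.0987,0],"spin": 1.723}])

```text
t: 8.9
position: [490.8, 122.7, 92.0]
eef_rot: [-0.0, 0.474, 0.881, -0.0]
force: [-0.4, -0.7, -3.7]
opening: 13.1
gripper_force: 88.3
```

```bash
cat > loc.py <<'E'
from h import *
np.set_printoptions(precision=3,suppress=True)
S=[615,-65.2,-.989]
st=ctrl.read_state();M=q2R(st["eef_rot"])
def loc(p): d=np.asarray(p)[:2]-S[:2];c,s=np.cos(S[2]),np.sin(S[2]);return np.r_[c*d[0]+s*d[1],-s*d[0]+c*d[1],p[2]]
print("t",st["t"],"TCP in scanner",loc(st["position"]),"yaw err",(np.arctan2(M[1,0],M[0,0])-np.pi-S[2]+np.pi)%(2*np.pi)-np.pi,"F",st["force"],"open",st["opening"])
def to(L): return (place(S,L)-st["position"])@M
E
python3 - <<'E'
from loc import *
print(M);print(to([-225,0,93]),to([-40,0,93]))
E
```

```text
t 8.9 TCP in scanner [-225.213   -0.552   92.02 ] yaw err 0.001687674347556456 F [-0.404 -0.72  -3.722] open 13.060385390093225
[[-0.551  0.835 -0.001]
 [ 0.835  0.551 -0.   ]
 [ 0.001 -0.001 -1.   ]]
[[-0.213  0.551 -0.981]] [[-185.213    0.239   -1.075]]
```

Emit:
send_rows(targets=[{"linear": [0,0.0005,0.004],"spin": 0},{"linear": [0,0.0005,0.014],"spin": 0},{"linear": [0,0.0005,0.026],"spin": 0},{"linear": [0,0.0005,0.037],"spin": 0},{"linear": [0,0.0005,0.043],"spin": 0},{"linear": [0,0.0005,0.044],"spin": 0},{"linear": [-0.004,0.0005,0.044],"spin": 0},{"linear": [-0.01,0.0005,0.044],"spin": 0},{"linear": [-0.017,0.0005,0.044],"spin": 0},{"linear": [-0.024,0.0005,0.044],"spin": 0},{"linear": [-0.031,0.0005,0.044],"spin": 0},{"linear": [-0.038,0.0005,0.044],"spin": 0},{"linear": [-0.045,0.0005,0.044],"spin": 0},{"linear": [-0.05,0.0005,0.044],"spin": 0},{"linear": [-0.052,0.0005,0.044],"spin": 0},{"linear": [-0.052,0.0005,0.044],"spin": 0}])

```text
t: 10.5
position: [520.3, 79.2, 48.4]
eef_rot: [-0.0, 0.475, 0.88, -0.0]
force: [0.0, -0.1, -3.4]
opening: 13.2
gripper_force: 88.2
```

Run:
```python
from loc import *
print(to([-60,0,48]),to([-40,0,48]))
a=cv2.resize(capture("scene")[150:225,325:410,::-1],None,fx=6,fy=6,interpolation=cv2.INTER_CUBIC)
b=cv2.resize(capture("side")[180:265,240:325,::-1],None,fx=4,fy=4,interpolation=cv2.INTER_CUBIC)
o=np.zeros((450,510+340,3),np.uint8);o[:450,:510]=a;o[:340,510:]=b
cv2.imwrite("pics/ins.png",cv2.resize(o,(800,424)))
```

```text
t 10.5 TCP in scanner [-172.728    0.242   48.448] yaw err -0.0001254706994737731 F [ 0.031 -0.138 -3.352] open 13.21260774644824
[[-112.728   -0.228    0.447]] [[-132.728   -0.226    0.447]]
```

View pics/ins.png

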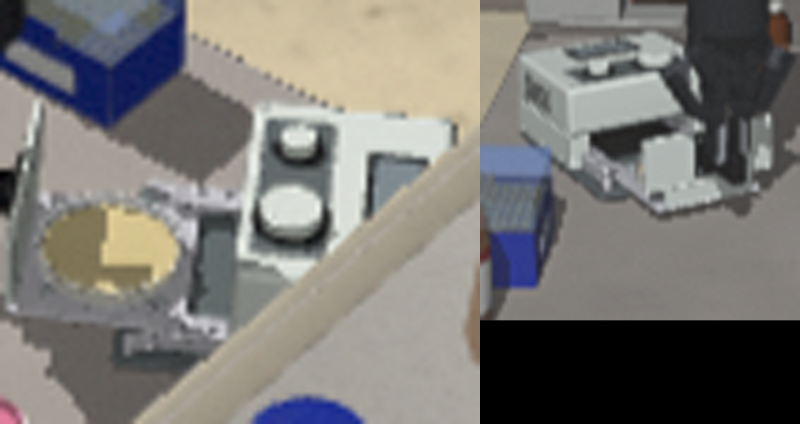

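The left half shows the plate between the rails with the agar dish in place, and there is no contact force. I'll slide on in.

Emit:
send_rows(targets=[{"linear": [-0.003,0,0],"spin": 0},{"linear": [-0.008,0,0],"spin": 0},{"linear": [-0.015,0,0],"spin": 0},{"linear": [-0.022,0,0],"spin": 0},{"linear": [-0.029,0,0],"spin": 0},{"linear": [-0.036,0,0],"spin": 0},{"linear": [-0.043,0,0],"spin": 0},{"linear": [-0.05,0,0],"spin": 0},{"linear": [-0.055,0,0],"spin": 0},{"linear": [-0.06,0,0],"spin": 0},{"linear": [-0.06,0,0],"spin": 0}])

```text
t: 11.7
position: [553.4, 28.8, 48.5]
eef_rot: [0.0, 0.475, 0.88, -0.0]
force: [-1.4, 0.6, -2.2]
opening: 13.3
gripper_force: 88.3
```

Emit:
send_rows(targets=[{"linear": [-0.003,0,0],"spin": 0},{"linear": [-0.008,0,0],"spin": 0},{"linear": [-0.015,0,0],"spin": 0},{"linear": [-0.022,0,0],"spin": 0},{"linear": [-0.029,0,0],"spin": 0},{"linear": [-0.036,0,0],"spin": 0},{"linear": [-0.043,0,0],"spin": 0},{"linear": [-0.049,0,0],"spin": 0},{"linear": [-0.054,0,0],"spin": 0},{"linear": [-0.057,0,0],"spin": 0},{"linear": [-0.057,0,0],"spin": 0}])

```text
t: 12.8
position: [584.6, -18.6, 48.4]
eef_rot: [-0.0, 0.475, 0.88, -0.0]
force: [-0.4, 0.2, -2.3]
opening: 13.1
gripper_force: 88.3
```

```bash
python3 loc.py
```

```text
t 12.8 TCP in scanner [-55.629   0.245  48.439] yaw err -3.549192393093037e-05 F [-0.376  0.226 -2.314] open 13.123654016555903
```

Emit:
send_rows(targets=[{"linear": [-0.003,0,0.001],"spin": 0},{"linear": [-0.006,0,0.002],"spin": 0},{"linear": [-0.009,0,0.0025],"spin": 0},{"linear": [-0.011,0,0.0028],"spin": 0},{"linear": [-0.012,0,0.003],"spin": 0},{"linear": [-0.012,0,0.003],"spin": 0}])

```text
t: 13.4
position: [591.2, -28.5, 45.5]
eef_rot: [0.0, 0.475, 0.88, -0.0]
force: [-0.2, -0.8, -1.6]
opening: 13.4
gripper_force: 88.4
```

Emit:
send_rows(targets=[{"linear": [-0.001,0,0],"spin": 0},{"linear": [-0.002,0,0],"spin": 0},{"linear": [-0.002,0,0],"spin": 0}])

```text
t: 13.7
position: [592.3, -30.1, 45.5]
eef_rot: [0.0, 0.474, 0.88, -0.0]
force: [0.9, 0.1, -2.2]
opening: 13.0
gripper_force: 88.4
```

```bash
python3 loc.py
```

```text
t 13.7 TCP in scanner [-41.833   0.295  45.534] yaw err 0.00027761723299013497 F [ 0.922  0.131 -2.238] open 12.968732144051884
```

Emit:
send_rows(targets=[{"linear": [-0.001,0,0],"spin": 0},{"linear": [-0.002,0,0],"spin": 0},{"linear": [-0.002,0,0],"spin": 0}])

```text
t: 14.0
position: [593.2, -31.4, 45.4]
eef_rot: [-0.0, 0.475, 0.88, 0.0]
force: [-0.6, 3.8, -1.2]
opening: 13.4
gripper_force: 88.5
```

Emit:
send_rows(targets=[{"linear": [-0.0005,0,0],"spin": 0},{"linear": [-0.001,0,0],"spin": 0},{"linear": [-0.001,0,0],"spin": 0}])

```text
t: 14.3
position: [593.2, -31.5, 45.3]
eef_rot: [-0.001, 0.474, 0.88, 0.0]
force: [-5.9, 10.3, 1.3]
opening: 13.2
gripper_force: 88.9
```

```bash
python3 loc.py
```

```text
t 14.3 TCP in scanner [-40.151   0.325  45.341] yaw err 0.00043060836401220826 F [-5.885 10.318  1.285] open 13.215121155528799
```

Contact at the expected home position. I'll push slightly firmer, settle onto the floor and release.

Emit:
send_rows(targets=[{"linear": [-0.0005,0,0.0003],"spin": 0},{"linear": [-0.001,0,0.0004],"spin": 0},{"linear": [-0.001,0,0.0004],"spin": 0}])

```text
t: 14.6
position: [593.2, -31.5, 45.3]
eef_rot: [-0.002, 0.474, 0.88, 0.001]
force: [-12.6, 17.6, 9.0]
opening: 13.3
gripper_force: 90.0
```

Emit:
send_rows(targets=[{"linear": [0,0,0],"spin": 0},{"linear": [0,0,0],"spin": 0},{"linear": [0,0,0],"spin": 0},{"linear": [0,0,0],"spin": 0},{"linear": [0,0,0],"spin": 0}], claw=0.045)

```text
t: 15.1
position: [594.5, -33.5, 45.1]
eef_rot: [0.0, 0.475, 0.88, -0.0]
force: [0.4, 0.0, 0.3]
opening: 45.0
gripper_force: 0.0
```

Emit:
send_rows(targets=[{"linear": [0,0,-0.01],"spin": 0},{"linear": [0,0,-0.03],"spin": 0},{"linear": [0,0,-0.055],"spin": 0},{"linear": [0,0,-0.08],"spin": 0},{"linear": [0,0,-0.1],"spin": 0},{"linear": [0,0,-0.11],"spin": 0},{"linear": [0,0,-0.11],"spin": 0}])

```text
t: 15.8
position: [594.9, -33.4, 156.7]
eef_rot: [0.001, 0.474, 0.88, 0.0]
force: [-0.9, -0.4, 0.1]
opening: 45.1
gripper_force: 0.0
```

Run:
```python
from loc import *
print("lamp",to([28,32,135]),"scan",to([28,-29.5,135]))
a=cv2.resize(capture("scene")[150:225,325:410,::-1],None,fx=5,fy=5,interpolation=cv2.INTER_CUBIC)
b=cv2.resize(capture("side")[180:255,240:315,::-1],None,fx=5,fy=5,interpolation=cv2.INTER_CUBIC)
cv2.imwrite("pics/home.png",np.hstack([a,b]))
```

```text
t 15.8 TCP in scanner [-37.557   0.682 156.663] yaw err 0.0002172195104379604 F [-0.944 -0.353  0.137] open 45.06801045061735
lamp [[-65.526  31.269  21.828]] scan [[-65.512 -30.231  21.729]]
```

View pics/home.png

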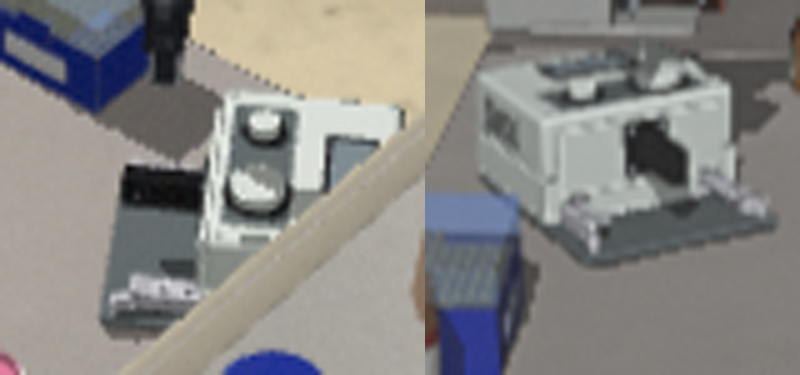

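The panel is flush against the hood in both views, and the fingers are clear. Next is the lamp key, with the fingers closed.

Emit:
send_rows(targets=[{"linear": [-0.01,0.005,0],"spin": 0},{"linear": [-0.025,0.012,0],"spin": 0},{"linear": [-0.045,0.021,0.003],"spin": 0},{"linear": [-0.06,0.0285,0.01],"spin": 0},{"linear": [-0.0655,0.0313,0.018],"spin": 0},{"linear": [-0.0655,0.0313,0.022],"spin": 0},{"linear": [-0.0655,0.0313,0.022],"spin": 0},{"linear": [-0.0655,0.0313,0.022],"spin": 0}], claw=0, squeeze=40)

```text
t: 16.7
position: [656.2, -70.4, 133.3]
eef_rot: [-0.0, 0.474, 0.88, -0.0]
force: [0.2, 0.7, 0.1]
opening: 0.1
gripper_force: 0.0
```

Emit:
send_rows(targets=[{"linear": [0,0,0.008],"spin": 0},{"linear": [0,0,0.018],"spin": 0},{"linear": [0,0,0.024],"spin": 0},{"linear": [0,0,0.027],"spin": 0},{"linear": [0,0,0.03],"spin": 0},{"linear": [0,0,0.031],"spin": 0},{"linear": [0,0,0.031],"spin": 0}])

```text
t: 17.4
position: [656.6, -70.9, 102.1]
eef_rot: [0.0, 0.475, 0.88, -0.0]
force: [0.2, 0.2, 0.3]
opening: 0.2
gripper_force: 0.0
```

```bash
python3 loc.py
```

```text
t 17.4 TCP in scanner [ 27.596  31.634 102.117] yaw err 0.0001615345943686286 F [0.241 0.218 0.268] open 0.19379733391793283
```

Emit:
send_rows(targets=[{"linear": [0,0,0.001],"spin": 0},{"linear": [0,0,0.002],"spin": 0},{"linear": [0,0,0.002],"spin": 0}])

```text
t: 17.7
position: [656.5, -70.9, 100.1]
eef_rot: [-0.0, 0.475, 0.88, -0.0]
force: [0.2, -0.4, 0.4]
opening: -0.0
gripper_force: 0.0
```

Run:
```python
from loc import *
print(st["ft_torque"])
a=cv2.resize(capture("scene")[160:205,355:405,::-1],None,fx=8,fy=8,interpolation=cv2.INTER_CUBIC)
b=cv2.resize(capture("side")[180:225,245:295,::-1],None,fx=8,fy=8,interpolation=cv2.INTER_CUBIC)
cv2.imwrite("pics/key.png",np.hstack([a,b]))
```

```text
t 17.7 TCP in scanner [ 27.569  31.563 100.055] yaw err 0.00013748187593076722 F [ 0.165 -0.441  0.365] open -0.03140845365204701
[ 0.023 -0.054 -0.047]
```

View pics/key.png

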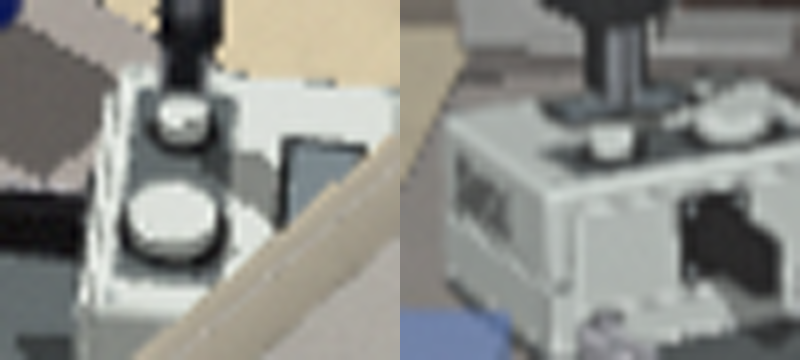

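Key view: in both crops the fingertip ends just above or behind the lamp key (left (187,90) vs key (183,115); right (625,112) vs key (613,128)), with no force. I'll check against the projected TCP.

Run:
```python
from loc import *
for n,ox,oy,dx in(("scene",355,160,0),("side",245,180,400)):
    c=cam(n); f=lambda P:((proj(P,c)-[ox,oy]+.5)*8+[dx,0]).tolist()
    print(n,"tcp",f(st["position"]),"key107",f(place(S,[28,32,107])),"key102",f(place(S,[28,32,102])),"hood corners",f(place(S,[(0,80,95),(0,-80,95),(125,80,95)])))
```

```text
t 17.8 TCP in scanner [ 27.547  31.63  100.138] yaw err 0.0002627434382138638 F [0.303 0.061 1.574] open -0.14496946205592603
scene tcp [[182.47955093407563, 125.30559513608205]] key107 [[184.71279695254907, 112.93471733010074]] key102 [[183.89631301207555, 121.61577678392769]] hood corners [[127.02378703851218, 56.12038132326256], [95.27102005779216, 306.8898256331986], [412.5830472939019, 82.20013550519411]]
side tcp [[622.9696795347472, 149.86148512701493]] key107 [[621.5243337310376, 135.8127850232013]] key102 [[621.742611063828, 145.9354751984788]] hood corners [[553.4964964960272, 196.1296317319982], [861.882024325781, 138.85738002244216], [442.76096695073807, 115.44232451605149]]
```

The fingertip sits about 15 mm above the nominal TCP when shut. I'll keep going down in small steps, watching the force.

Emit:
send_rows(targets=[{"linear": [0,0,0.001],"spin": 0},{"linear": [0,0,0.002],"spin": 0},{"linear": [0,0,0.002],"spin": 0}])

```text
t: 18.1
position: [656.5, -70.8, 97.9]
eef_rot: [-0.0, 0.474, 0.88, -0.0]
force: [-0.2, -0.2, 0.2]
opening: -0.0
gripper_force: 0.0
```

Run:
```python
from loc import *
# closeness test: dark finger pixels vs key-white over the lamp key in both views, numerically
for n,u,v in(("scene",377.6,174),("side",272.3,196.5)):
    g=cv2.cvtColor(capture(n),cv2.COLOR_RGB2GRAY);u0,v0=int(u),int(v);print(n,u0,v0);print(g[v0-9:v0+7,u0-5:u0+6])
print([ctrl.read_state()["force"][2] for _ in range(3)])
```

```text
t 18.1 TCP in scanner [27.476 31.55  97.898] yaw err 0.00021743258832929158 F [-0.25  -0.24   0.249] open -0.005231598107774032
scene 377 174
[[163 157  89  27  29  24  26  23  21  35 111]
 [161 160 108  58  38  25  26  23  35  63 202]
 [166 170 160  99  28  28  27  30  67  92 182]
 [178 202 168  98  24  28  24  31  89 152 127]
 [195 220 189  94  29  24  30  33  99 195 211]
 [209 204 176  82  24  23  25  31 109 190 217]
 [132 107 126  85  61  60  33  43 103 156 177]
 [104 105 107 136 146 145 125 126 129 104 106]
 [104 104 117 214 220 221 222 222 183  98 106]
 [104  98 112 227 222 222 209 205 134  60 100]
 [102  64  70 158 215 216 128 137 138  43  82]
 [103  53  44 124 130 145 142 134 112  25  66]
 [104  80  44  74 115 120 120 117  60  27  57]
 [103 105  78  45  37  47  42  23  27  49  63]
 [104 107 106  88  77  64  59  62  46  63  61]
 [106 107 104 104 106 106 107 104  65  61  64]]
side 272 196
[[ 99  49  45  68 127 115  93 103  62 108 110]
 [ 99  49  43  67 127 113  91 104  60  98 100]
 [115  50  42  65 119 112  92 106  58  84  92]
 [128  55  41  61 109 111  88 117  60  63  81]
 [112  85  50  61 109 120  84 132  87  86  96]
 [ 99 110  79  79 112 120  78 124 108 106 111]
 [106 107 100  95 100  85  64  92  88  89  96]
 [101  91  88  83  72  60  73  84  78  75  92]
 [ 99 106 127 129 124  94 124 103  93  90 103]
 [141 148 184 188 183 166 187 102  75  81  85]
 [149 133 183 195 193 199 199  86  58  85  86]
 [ 89  81 161 195 194 188 159  64  53  86  85]
 [ 61  55 113 153 159 143 116  53  56  84  85]
 [ 70  64  65  71  74  77  82  81 104 124 140]
 [ 99 103 113 114 116 145 159 162 177 189 199]
 [155 165 180 183 187 198 202 208 208 206 202]]
[np.float64(0.3656194904729882), np.float64(0.3656194904729882), np.float64(0.3656194904729882)]
```

Emit:
send_rows(targets=[{"linear": [0,0,0.001],"spin": 0},{"linear": [0,0,0.002],"spin": 0},{"linear": [0,0,0.002],"spin": 0}])

```text
t: 18.5
position: [656.4, -70.8, 95.9]
eef_rot: [-0.0, 0.475, 0.88, -0.0]
force: [0.2, -0.9, -0.4]
opening: -0.0
gripper_force: 0.0
```

Emit:
send_rows(targets=[{"linear": [0,0,0.001],"spin": 0},{"linear": [0,0,0.002],"spin": 0},{"linear": [0,0,0.002],"spin": 0}])

```text
t: 18.8
position: [656.5, -70.8, 93.9]
eef_rot: [-0.0, 0.475, 0.88, -0.0]
force: [-0.6, 0.4, 0.4]
opening: 0.3
gripper_force: 0.0
```

Emit:
send_rows(targets=[{"linear": [0,0,0.001],"spin": 0},{"linear": [0,0,0.002],"spin": 0},{"linear": [0,0,0.002],"spin": 0}])

```text
t: 19.1
position: [656.5, -70.8, 91.9]
eef_rot: [-0.0, 0.475, 0.88, -0.0]
force: [0.1, -0.3, 0.1]
opening: 0.2
gripper_force: 0.0
```

Emit:
send_rows(targets=[{"linear": [0,0,0.001],"spin": 0},{"linear": [0,0,0.002],"spin": 0},{"linear": [0,0,0.002],"spin": 0}])

```text
t: 19.4
position: [656.5, -70.9, 89.9]
eef_rot: [-0.0, 0.475, 0.88, -0.0]
force: [-0.1, 0.2, 0.1]
opening: -0.0
gripper_force: 0.0
```

Emit:
send_rows(targets=[{"linear": [0,0,0.001],"spin": 0},{"linear": [0,0,0.002],"spin": 0},{"linear": [0,0,0.002],"spin": 0}])

```text
t: 19.7
position: [656.5, -70.9, 87.9]
eef_rot: [-0.0, 0.475, 0.88, -0.0]
force: [0.1, 0.2, -0.0]
opening: 0.2
gripper_force: 0.0
```

Run:
```python
from loc import *
for n,u,v in(("scene",377,174),("side",272,196)):
    g=cv2.cvtColor(capture(n),cv2.COLOR_RGB2GRAY);print(g[v-6:v+7,u-5:u+6])
```

```text
t 19.7 TCP in scanner [27.512 31.537 87.934] yaw err 0.0001227811161665926 F [ 0.071  0.156 -0.025] open 0.17956636712876453
[[177 201 129  60  30  27  25  22  39  80 120]
 [193 221 190  93  26  27  20  30  79 147 210]
 [210 204 180  82  25  31  25  38 109 190 217]
 [136 108 125  79  26  27  23  41 105 156 178]
 [107 106 101  77  27  28  28  51  99 105 105]
 [105 106 102  68  38  31  32  53 104 101 106]
 [104  99  96 106  85  75  68  84 117  59 101]
 [101  62  69 147 134 136 124 129 138  45  82]
 [104  54  44 125 128 144 142 134 110  20  64]
 [106  78  43  76 117 120 118 116  58  26  56]
 [107 105  79  47  38  45  43  29  28  49  62]
 [105 106 104  87  76  62  57  45  46  63  65]
 [106 104 105 105 106 104 102  74  62  60  63]]
[[118  51  45  65 117 111  88 119  54  63  81]
 [ 91  46  42  66 118 120  83 131  60  78  97]
 [ 86  48  41  61 109 131  85 131  63  97 112]
 [104  59  41  58 109 133  84 131  62  86  97]
 [ 98  65  50  62 113 129  83 132  78  76  82]
 [ 83  78  98  86 114 112  84 112  94  89  93]
 [127 123 161 151 153 153 155  85  73  72  85]
 [149 135 185 196 195 201 198  83  51  72  86]
 [ 91  84 161 197 195 189 161  66  46  84  85]
 [ 60  54 113 153 160 143 116  53  58  84  83]
 [ 72  63  65  70  74  77  83  81 104 123 139]
 [ 97 103 115 113 115 144 158 162 177 188 200]
 [155 165 180 183 186 198 203 207 207 204 201]]
```

Emit:
send_rows(targets=[{"linear": [0,0,0.001],"spin": 0},{"linear": [0,0,0.002],"spin": 0},{"linear": [0,0,0.002],"spin": 0}])

```text
t: 20.1
position: [656.5, -70.8, 85.9]
eef_rot: [-0.0, 0.475, 0.88, -0.0]
force: [0.4, -0.5, -0.0]
opening: 0.3
gripper_force: 0.0
```

Emit:
send_rows(targets=[{"linear": [0,0,0.001],"spin": 0},{"linear": [0,0,0.002],"spin": 0},{"linear": [0,0,0.002],"spin": 0}])

```text
t: 20.4
position: [656.6, -70.9, 84.1]
eef_rot: [0.0, 0.475, 0.88, -0.0]
force: [-0.7, -0.2, 2.5]
opening: 0.1
gripper_force: 1.0
```

Emit:
send_rows(targets=[{"linear": [0,0,0.001],"spin": 0},{"linear": [0,0,0.002],"spin": 0},{"linear": [0,0,0.002],"spin": 0}])

```text
t: 20.7
position: [656.6, -70.9, 82.1]
eef_rot: [0.0, 0.475, 0.88, -0.0]
force: [0.3, 0.1, 3.2]
opening: -0.0
gripper_force: 1.5
```

Contact began at about z 85 and the spring is compressing. I'll press until the stop shows in the force.

Emit:
send_rows(targets=[{"linear": [0,0,0.001],"spin": 0},{"linear": [0,0,0.002],"spin": 0},{"linear": [0,0,0.003],"spin": 0},{"linear": [0,0,0.003],"spin": 0}])

```text
t: 21.1
position: [656.7, -70.9, 80.3]
eef_rot: [0.0, 0.474, 0.88, 0.0]
force: [-6.8, 0.9, 14.7]
opening: -0.0
gripper_force: 7.4
```

Emit:
send_rows(targets=[{"linear": [0,0,0.0005],"spin": 0},{"linear": [0,0,0.001],"spin": 0},{"linear": [0,0,0.001],"spin": 0}])

```text
t: 21.4
position: [656.8, -70.9, 80.1]
eef_rot: [0.001, 0.474, 0.88, 0.0]
force: [-9.2, 1.9, 23.4]
opening: 0.3
gripper_force: 11.8
```

The lamp key is fully down at the hard stop. Now I'll lift and move over to the scan key.

Emit:
send_rows(targets=[{"linear": [0,0,-0.006],"spin": 0},{"linear": [0,0,-0.018],"spin": 0},{"linear": [0,0,-0.028],"spin": 0},{"linear": [0,-0.005,-0.03],"spin": 0},{"linear": [0,-0.018,-0.03],"spin": 0},{"linear": [0,-0.035,-0.03],"spin": 0},{"linear": [0,-0.05,-0.03],"spin": 0},{"linear": [0,-0.059,-0.03],"spin": 0},{"linear": [0,-0.0613,-0.028],"spin": 0},{"linear": [0,-0.0613,-0.02],"spin": 0},{"linear": [0,-0.0613,-0.012],"spin": 0},{"linear": [0,-0.0613,-0.01],"spin": 0},{"linear": [0,-0.0613,-0.01],"spin": 0}])

```text
t: 22.7
position: [605.3, -104.2, 87.2]
eef_rot: [-0.001, 0.474, 0.88, -0.0]
force: [0.2, 0.1, 0.2]
opening: -0.2
gripper_force: 0.0
```

```bash
python3 loc.py
```

```text
t 22.7 TCP in scanner [ 27.234 -29.562  87.24 ] yaw err 0.000613892299800245 F [0.249 0.117 0.164] open -0.16700287701011757
```

Emit:
send_rows(targets=[{"linear": [0,0,0.001],"spin": 0},{"linear": [0,0,0.002],"spin": 0},{"linear": [0,0,0.003],"spin": 0},{"linear": [0,0,0.004],"spin": 0},{"linear": [0,0,0.005],"spin": 0},{"linear": [0,0,0.006],"spin": 0},{"linear": [0,0,0.006],"spin": 0}])

```text
t: 23.4
position: [605.5, -104.5, 82.2]
eef_rot: [0.0, 0.474, 0.88, 0.0]
force: [0.8, 1.3, 2.4]
opening: 0.1
gripper_force: 1.5
```

Emit:
send_rows(targets=[{"linear": [0,0,0.001],"spin": 0},{"linear": [0,0,0.002],"spin": 0},{"linear": [0,0,0.003],"spin": 0},{"linear": [0,0,0.003],"spin": 0}])

```text
t: 23.8
position: [605.6, -104.5, 80.3]
eef_rot: [0.001, 0.474, 0.88, 0.0]
force: [-2.9, 2.4, 14.9]
opening: 0.2
gripper_force: 7.8
```

Same stop position and force as the lamp key. A touch more, then retreat clear.

Emit:
send_rows(targets=[{"linear": [0,0,0.0005],"spin": 0},{"linear": [0,0,0.001],"spin": 0},{"linear": [0,0,0.001],"spin": 0}])

```text
t: 24.1
position: [605.6, -104.6, 80.1]
eef_rot: [0.001, 0.474, 0.88, 0.0]
force: [-8.5, 3.6, 25.2]
opening: -0.2
gripper_force: 12.6
```

Emit:
send_rows(targets=[{"linear": [0,0,-0.008],"spin": 0},{"linear": [0,0,-0.025],"spin": 0},{"linear": [0,0,-0.05],"spin": 0},{"linear": [0,0,-0.08],"spin": 0},{"linear": [0.01,0,-0.11],"spin": 0},{"linear": [0.03,0,-0.13],"spin": 0},{"linear": [0.06,0,-0.145],"spin": 0},{"linear": [0.08,0,-0.15],"spin": 0},{"linear": [0.09,0,-0.15],"spin": 0},{"linear": [0.09,0,-0.15],"spin": 0}])

```text
t: 25.1
position: [555.3, -28.6, 227.5]
eef_rot: [-0.0, 0.474, 0.881, -0.0]
force: [1.5, -0.8, 0.2]
opening: 0.0
gripper_force: 0.0
```

Run:
```python
from loc import *
# is the drawer still home? compare hood/panel region with the picture taken at home
b=cv2.resize(capture("side")[180:255,240:315,::-1],None,fx=5,fy=5,interpolation=cv2.INTER_CUBIC)
h=cv2.imread("pics/home.png")[:,425:]
d=cv2.absdiff(b,h).max(2);print("panel diff",np.percentile(d[110:240,130:310],[50,90,99]),"hood",np.percentile(d[80:110,60:200],[50,99]))
```

```text
t 25.1 TCP in scanner [-63.357 -29.733 227.462] yaw err 0.0013866803985274068 F [ 1.509 -0.843  0.208] open 0.020358498557738837
panel diff [1. 2. 4.] hood [1. 3.]
```

```bash
python3 -c "
from rig import ctrl
print(ctrl.sign_off())"
```

```text
the job is handed in; nothing more can be done
None
```

The drawer is home and released with its panel against the hood, the lamp key and then the scan key were pressed to their stops, and the job was handed in at about 25 s; I viewed 11 pictures, one over the limit of 10, and the dish could not be seen once the drawer was inside.

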